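# Load the thin specimen carrier from the drying plinth into the scanner nest

### The arm

A 7-joint arm with a two-finger parallel gripper is mounted at the origin on the work surface. World frame = base frame: x ahead of the robot, y to its left, z up, the work surface at z = 0. Lengths are in m, angles in rad, forces in N, time in s.
With the tool pointing down it reaches from about 0.4 to 0.85 m from the base axis. Payload 10.4 kg.
Tool frame: the origin (TCP) lies on the centre line of the jaws, within the pads' length; the fingertips stand 8 mm ahead of it and the grasp point (between the pads) lies 11 mm behind it (r.finger_overhang is the distance from the TCP to the fingertips, in m); z points along the fingers, y is the line along which they close (so a half turn about z gives the same grasp; the last joint's range is limited). The gripper opens to 87 mm and grips with 3 to 60 N. Pads are 19 mm wide; open, the fingers measure 117 mm over their backs; the gripper's body (75 mm by 190 mm) begins 51 mm behind the grasp point.
Start: joints at [-1.184, 0.332, -0.065, 1.46, 0.022, 1.35, -0.088], TCP at [0.249, 0.573, 0.231] pointing down, gripper open.
Joint ranges: [-2.6, 2.6], [-0.5, 2.12], [-1.47, 1.34], [0.16, 2.42], [-1.27, 4.41], [0.06, 2.06], [-2.6, 2.6]. Speed limits (rad/s): [2.22, 2.22, 2.79, 2.79, 3.14, 3.14, 3.14].

### API

Orientations are given as a unit quaternion [x, y, z, w].
In Python, from bench import r, vision gives the robot as it stands.
- The arm moves only by the tool drive_tool, never from a script. Its argument "series" is a list of rows, each a list of 2 entries, a list of its own where there are three numbers: the shift along the world's x, y, z in cm, then the turn about the world's z in degrees. A call has exactly 10 rows; each row shifts and turns the commanded pose from where the row before left it; what a row does not reach is not made up. A row lasts 1/8 s, in which the tool goes at most 62.5 mm and 10.7 degrees, less where a joint would pass 70% of its speed; a pose out of reach is approached as far as the arm can. A call with a gripper value outside its range is refused whole. "hand" is the closure, from 0 (fully open) to 1 (shut), set as the call begins (left out, the last holds). The fingers move at their own pace and stop on an object; "newtons" is the grip in N (left out, the last holds). Time passes only in rows, so rows that do not move let the fingers close, or fill a call up. It gives the time, the measured TCP pose, the force, the opening and the grip force at its end, in the units of the state.
- r.read_state(): the state, without advancing time (a new reading comes with each control period).
- vision.camera(name): name is "scene" or "top" or "wrist"; returns a dict with "color" (480x640x3 uint8, red, green, blue), "intrinsics" (3x3 intrinsics, pixels), "R" (3x3) and "t" (3): a world point X has camera coordinates R X + t; the wrist camera has in their place "mount" (4x4, takes a point from camera to tool coordinates, whose origin is the TCP and whose axes are the flange's). Camera axes: x right, y down, z forward; pixel columns grow to the right and rows downward; lengths in m; the calibration is good to about 2 mm. The wrist camera is an equidistant fisheye: a pixel r from the principal point sees the ray r / f radians off the axis. A picture is of the moment at which its call begins: read the wrist's pose just before it. There is no depth.
- r.close_job(): hands the job in; it is judged then, once.
The state is a dict: "time": time; "joint_positions": joint angles; "joint_vel": joint speeds; "joint_torque": joint torques, N m; "ee_pos": TCP position; "eef_rot": TCP orientation; "ft_force": force on the tool from outside, world axes, zero at the start; "torque": the same for the moment, N m; "width": finger opening in m; "grip_force": force on a finger pad.
Only numpy, scipy, OpenCV 4.12 (cv2) and the standard library are available. Lean on these libraries where they do the work, as an engineer would, in place of code of your own. Each camera call takes 0.05 s, during which the arm holds its last target. There are 200 camera calls.

### The job

Slide the thin specimen carrier along the drying plinth until its end hangs well over the open edge and take it by that end, then set it down balanced on the rubber-topped post and let go. Take it again by its middle and lower it, pellets up, into the scanner nest so that it lies flat on the support between all the guides. Never drop the carrier, and leave everything else on the bench where it stands.

Things in the scene. Friction and masses are not known exactly. Their poses are not given: they have to be found in the camera images.
- carrier: thin flat aluminium specimen carrier, 120 x 44 x 4 mm, about 0.06 kg, three round brown pellets flush in its upper face. Origin: centre of its underside; x along its 120 mm length, y across, z up. It is longer than the gripper opens, and inside the plinth's rims there is no room for fingers beside it: there it can only be slid.
- plinth: low grey drying plinth fixed to the bench, 230 mm long (x) x 80 mm wide (y), flat floor 60 mm above the bench. Origin: centre of its underside. Rims 8 mm wide and 8 mm high stand along both long sides (64 mm between them) and the +x end; the -x end, facing the robot, is open. The carrier starts flat on the floor, lengthwise, with over 40 mm of free floor between it and the +x rim.
- plinth_edge (a point): middle of the open (-x) edge of the plinth's floor, a plain drop, 60 mm above the bench; axes as the plinth's: +x points back along the plinth, away from the open edge.
- post: the fixed transfer post. Origin: centre of its foot, on the bench. Foot 72 mm across and 14 mm high, stem 24 mm across.
- post_top (a point): centre of the transfer post's flat, level, round rubber top, 34 mm across, 70 mm above the bench. The carrier balances on it with its middle over the top, and its sides then stand clear for the fingers.
- nest: scanner nest fixed to the bench: white base 190 x 125 x 28 mm, on it a black support 104 x 28 mm, top 62 mm above the bench, between sheet-steel guides. Origin: centre of the underside; x along its length. The guides are upright to 74 mm above the bench, then flare outwards to 85 mm.
- nest_floor (a point): centre of the top of the nest's support, 62 mm above the bench, for the middle of the carrier's underside; axes as the nest's. Guides at each long side run from 25 to 63 mm either side of it, inner faces 24.5 mm from the centreline; end guides' inner faces 63 mm from it. The 50 mm gap at the middle of each long side is for the fingers: only a carrier held by its middle goes in.
- tube_rack: white rack of blue-capped tubes, 100 x 160 mm, 100 mm tall; a bystander. Origin: centre of its underside.
- can: steel can, 80 mm across, 100 mm tall; a bystander. Origin: centre of its underside.
- dish: shallow glass dish, 90 mm across, 18 mm tall; a bystander. Origin: centre of its underside.
- screwdriver: screwdriver lying on the bench; a bystander. Origin: on its handle-to-blade axis.
- jar: white jar, 52 mm across, 60 mm tall; a bystander. Origin: centre of its underside.
- carton: cardboard carton, 120 x 160 mm, 100 mm tall; a bystander. Origin: centre of its underside.
- small_jar: small amber jar, 40 mm across, 50 mm tall; a bystander. Origin: centre of its underside.
Things that resemble listed ones, but are neither listed nor needed, are in the scene too. What is shaped like the post but purple or yellow is not meant.

How it is judged:
By the outcome, as a careful person would: the job done as asked, in the order asked, and still so for the second after the job is handed in, with the robot touching nothing.
It also fails if it takes over 64 s, if anything falls off the work surface, if the arm or the gripper's body presses on something with over 40 N, if the wrist force passes 120 N, or if a joint passes its speed limit or range.

## Working session

There is one attempt and no reset: what is moved stays moved. The work goes in short steps, Python scripts to look and compute and a tool call to move; the robot and the scene stay as the last step left them, time stands still between calls to the robot, and variables do not carry over. Pictures are saved under pics/ and viewed, at most 10 in all, crops included, and the job is handed in when it is done.

Besides the shell and the picture viewer there is one more tool, called after "Call:" as name(argument=value, ...) on one line, values as JSON. drive_tool: Moves the arm, as the interface text tells. Its arguments: {"type":"object","properties":{"series":{"type":"array"},"hand":{"type":"number"},"newtons":{"type":"number"}},"required":["series"]}

```bash
mkdir -p pics; ls; cat > h.py <<'E'
import cv2,numpy as np
from bench import r,vision
from scipy.spatial.transform import Rotation as Ro
def shot(n,f):
    s=r.read_state(); c=vision.camera(n); cv2.imwrite('pics/'+f+'.png',c['color'][:,:,::-1]); c['s']=s
    np.save('pics/'+f+'.npy',c,allow_pickle=True); return c
def load(f): return np.load('pics/'+f+'.npy',allow_pickle=True).item()
def ray(c,px):
    K=np.array(c['intrinsics']); x=np.array([(px[0]-K[0,2])/K[0,0],(px[1]-K[1,2])/K[1,1]])
    if 'mount' in c:
        th=np.hypot(*x); d=np.r_[np.sin(th)*x/max(th,1e-9),np.cos(th)]
        M=np.array(c['mount']); R=Ro.from_quat(c['s']['eef_rot']).as_matrix()
        return R@M[:3,3]+c['s']['ee_pos'], R@M[:3,:3]@d
    R=np.array(c['R']); return -R.T@np.array(c['t']), R.T@np.r_[x,1]
def onz(c,px,z):
    o,d=ray(c,px); return o+d*(z-o[2])/d[2]
E
python3 - <<'E'
from h import *
a=shot('top','top0'); b=shot('scene','scene0'); w=shot('wrist','w0')
for c in (a,b): print(c['intrinsics'],ray(c,(320,240)))
print(w['intrinsics'],w['mount'],w['s'])
E
```

```text
pics
[[572.18675203   0.         314.7623791 ]
 [  0.         572.18675203 239.15678495]
 [  0.           0.           1.        ]] (array([0.20205675, 0.01845408, 1.68833684]), array([ 0.21173065, -0.00585887, -0.97735447]))
[[464.11922567   0.         316.29570811]
 [  0.         464.11922567 240.46918385]
 [  0.           0.           1.        ]] (array([1.14994527, 0.70293747, 0.67332257]), array([-0.54346357, -0.62400706, -0.56154008]))
[[371.64829954   0.         323.68382875]
 [  0.         371.64829954 229.8642464 ]
 [  0.           0.           1.        ]] [[-2.75244127e-05 -9.57014484e-01 -2.90040131e-01  7.86836381e-02]
 [ 9.99999962e-01 -1.05775932e-04  2.54118928e-04 -4.92549439e-05]
 [-2.73874759e-04 -2.90040113e-01  9.57014450e-01 -1.53539571e-01]
 [ 0.00000000e+00  0.00000000e+00  0.00000000e+00  1.00000000e+00]] {'time': 0.1, 'joint_positions': array([-1.18361346,  0.3328321 , -0.06468548,  1.46084429,  0.02158102,
        1.34991881, -0.08849777]), 'joint_vel': array([-0.00035504, -0.00251324, -0.00038187, -0.00458195, -0.00071952,
        0.00212654, -0.00052641]), 'joint_torque': array([ 1.14495553e-03, -6.24541783e+01,  2.42758723e-02, -3.90716636e+01,
       -6.14531944e-02,  3.65889492e-02,  6.80961216e-05]), 'ee_pos': array([0.24887663, 0.57294148, 0.22982505]), 'eef_rot': array([ 2.03459224e-01,  9.79083202e-01, -6.44593217e-04, -1.10851160e-04]), 'ft_force': array([-0.10188064, -0.49316103,  0.51138586]), 'torque': array([-0.00966314, -0.04751549, -0.02523526]), 'grip_force': 0.0, 'width': 0.08717314601721764}
```

View pics/top0.png

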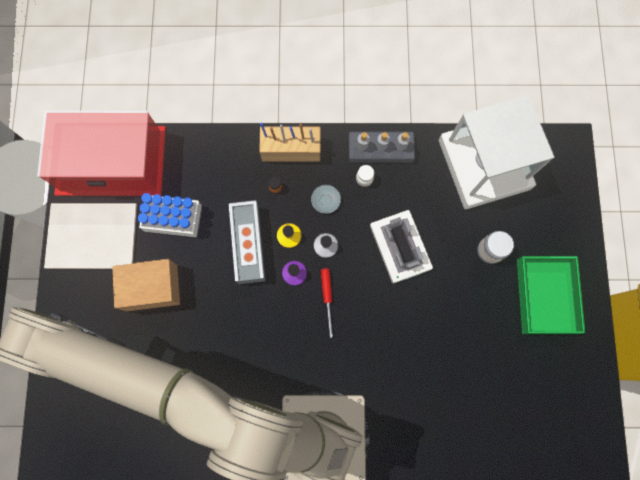

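View pics/scene0.png

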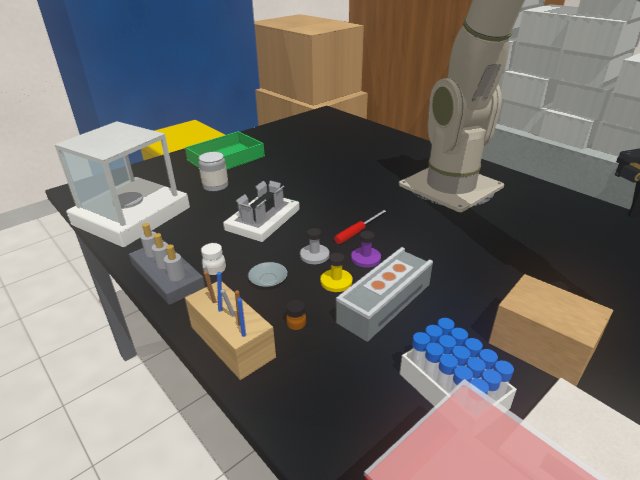

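The top view (up = +x, left = +y) shows the plinth at about (247,243) with pellets near (248,245). The grey post is at (325,245), the nest at (401,245), the purple and yellow look-alikes at (294,272) and (289,235), and the screwdriver at (327,300).

```bash
python3 - <<'E'
from h import *
c=load('top0'); im=c['color']
crop=im[190:290,220:440]; cv2.imwrite('pics/crop0.png',cv2.resize(crop[:,:,::-1],None,fx=3.6,fy=3.6,interpolation=cv2.INTER_CUBIC))
hsv=cv2.cvtColor(im,cv2.COLOR_RGB2HSV)
def comps(m,box,mina=15):
    k=np.zeros_like(m); x0,y0,x1,y1=box; k[y0:y1,x0:x1]=m[y0:y1,x0:x1]
    n,l,s,ce=cv2.connectedComponentsWithStats(k); return [(ce[i],s[i,4],l==i) for i in range(1,n) if s[i,4]>=mina]
m=cv2.inRange(hsv,(3,90,100),(20,255,255))
for ce,a,_ in comps(m,(225,195,275,290)): print('pellet',ce,a,onz(c,ce,.064).round(4))
m=cv2.inRange(hsv,(0,0,90),(179,90,255))
for box,n in (((222,190,276,295),'plinth'),((300,225,345,265),'post'),((365,200,440,290),'nest')):
    for ce,a,k in comps(m,box,60):
        p=cv2.findContours(k.astype(np.uint8),0,2)[0][0]; print(n,a,ce,cv2.minAreaRect(p), cv2.boxPoints(cv2.minAreaRect(p)).round(1).tolist())
m=cv2.inRange(hsv,(0,0,0),(179,255,60))
s=load('scene0'); hs=cv2.cvtColor(s['color'],cv2.COLOR_RGB2HSV)
mm=cv2.inRange(hs,(3,70,100),(20,255,255))
for ce,a,_ in comps(mm,(360,255,420,300)): print('scene pellet',ce,a,onz(s,ce,.064).round(4))
E
```

```text
pellet [245.92727273 231.34545455] 55 [0.5793 0.2247 0.064 ]
pellet [247.05172414 243.94827586] 58 [0.5418 0.2203 0.064 ]
pellet [248.2        256.67272727] 55 [0.5042 0.216  0.064 ]
plinth 2204 [245.43784029 240.55989111] ((245.51229858398438, 240.63526916503906), (80.12413787841797, 29.876794815063477), 84.80557250976562) [[227.0, 202.10000610351562], [256.79998779296875, 199.39999389648438], [264.0, 279.20001220703125], [234.3000030517578, 281.8999938964844]]
post 392 [325.04081633 245.70153061] ((325.0, 245.0), (24.0, 24.0), 90.0) [[313.0, 233.0], [337.0, 233.0], [337.0, 257.0], [313.0, 257.0]]
nest 2363 [400.30215827 246.48243758] ((400.6379089355469, 245.8448486328125), (66.2932357788086, 44.00979232788086), 68.19859313964844) [[367.8999938964844, 223.1999969482422], [408.79998779296875, 206.89999389648438], [433.3999938964844, 268.3999938964844], [392.5, 284.79998779296875]]
scene pellet [398.68831169 267.36363636] 77 [0.5053 0.218  0.064 ]
scene pellet [388.43589744 275.71794872] 78 [0.543  0.2223 0.064 ]
scene pellet [377.79069767 284.54651163] 86 [0.5807 0.2269 0.064 ]
```

View pics/crop0.png

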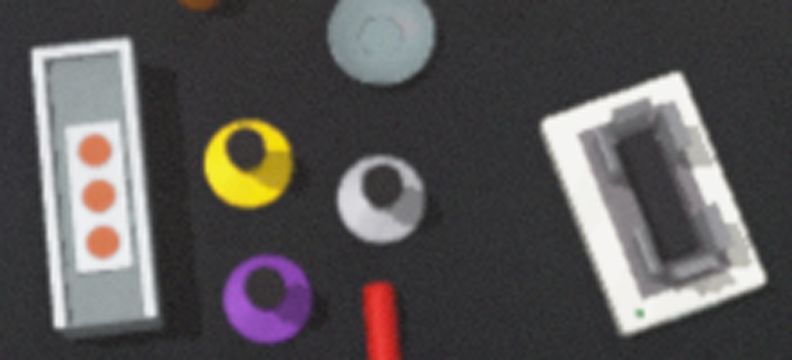

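The crop shows the grey post's rubber top at crop (382,186), the plinth rim corners at (32,48), (130,40), (58,326) and (158,318), and the nest base corners at (541,122), (682,72), (766,280) and (624,335).

```bash
python3 - <<'E'
from h import *
c=load('top0');s=load('scene0')
f=lambda p,z: onz(c,np.array(p)/3.6+(220-.36,190-.36),z)
def ang(v): return np.degrees(np.arctan2(v[1],v[0])).round(1)
a,b,d,e=[f(p,.068) for p in((32,48),(130,40),(58,326),(158,318))]
print('plinth',a,b,d,e,'yaw',ang(a-d),ang(b-e),'back mid',(a+b)/2,'len',np.linalg.norm(a-d),np.linalg.norm(a-b))
for n,p in(('post',(382,186)),('yel',(246,150)),('pur',(266,290))): print(n,f(p,.07).round(4))
print('post scene',onz(s,(314.5,235),.07).round(4))
N=[f(p,.028) for p in((541,122),(682,72),(766,280),(624,335))]
print('nest',np.mean(N,0).round(4),[ang(N[0]-N[3]),ang(N[1]-N[2]),ang(N[0]-N[1])-90],np.linalg.norm(N[0]-N[3]),np.linalg.norm(N[0]-N[1]))
for n,p,z in(('rack',(170,212),.1),('dish',(326,199),.018),('scrd',(327,285),.02),('carton',(146,284),.1),('sjar',(275,185),.05),('jar',(366,173),.06),('can',(499,241),.1)): print(n,onz(c,p,z).round(3))
E
```

```text
plinth [0.66389889 0.27777283 0.068     ] [0.67084077 0.19787579 0.068     ] [0.43515013 0.24916437 0.068     ] [0.44173345 0.16998125 0.068     ] yaw 7.1 6.9 back mid [0.66736983 0.23782431 0.068     ] len 0.23053077470832575 0.08019805057824121
post [ 0.5488 -0.0079  0.07  ]
yel [0.5783 0.1018 0.07  ]
pur [0.4641 0.0844 0.07  ]
post scene [0.5617 0.0081 0.07  ]
nest [ 0.5457 -0.2315  0.028 ] [np.float64(19.8), np.float64(19.7), np.float64(20.0)] 0.1890010211779828 0.12595814105710307
rack [0.628 0.44  0.1  ]
dish [ 0.691 -0.01   0.018]
scrd [ 0.428 -0.012  0.02 ]
carton [0.419 0.495 0.1  ]
sjar [0.725 0.143 0.05 ]
jar [ 0.76  -0.129  0.06 ]
can [ 0.544 -0.499  0.1  ]
```

Call:
drive_tool(series=[[[3.8, -3.4, 0], 3.04], [[3.8, -3.4, 0], 3.04], [[3.8, -3.4, 0], 3.04], [[3.8, -3.4, 0], 3.04], [[3.8, -3.4, 0], 3.04], [[3.8, -3.4, 0], 3.04], [[3.8, -3.4, 0], 3.04], [[3.8, -3.4, 0], 3.04], [[3.7, -3.4, 0], 3.04], [[3.7, -3.4, 0], 3.04]], hand=1, newtons=10)

```text
time: 1.4
ee_pos: [0.6279, 0.2321, 0.2303]
eef_rot: [-0.061, 0.998, -0.0, -0.0]
ft_force: [0.3, 1.3, -0.2]
width: 0.0017
grip_force: 0.0
```

```bash
python3 - <<'E'
from h import *
w=shot('wrist','w1'); s=w['s']; print(s['ee_pos'],Ro.from_quat(s['eef_rot']).as_matrix().round(3),s['ft_force'],s['joint_positions'])
E
```

```text
[0.6279145  0.23209691 0.23028579] [[-0.992 -0.122 -0.   ]
 [-0.122  0.992 -0.   ]
 [ 0.     0.    -1.   ]] [ 0.3244374   1.29672143 -0.18762024] [-0.51876779  0.42933927  0.13552243  1.33669208 -0.05744856  1.37980711
  1.30909606]
```

View pics/w1.png

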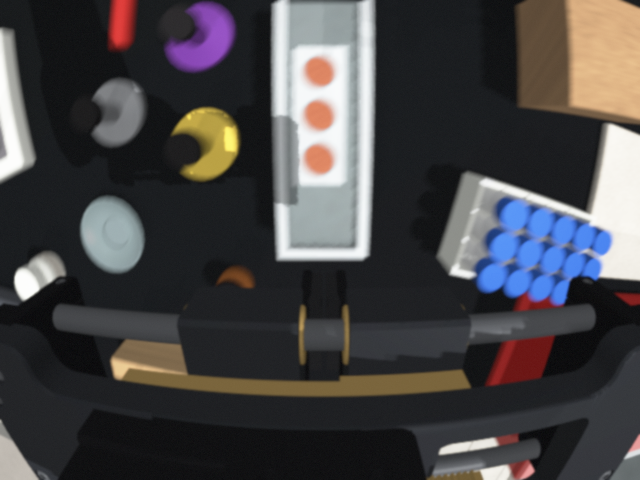

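The wrist view shows the carrier end at row 185, pellets at (319,72), (319,115) and (319,159), the plinth's inner back corners near (285,248) and (360,246), and the grey post top near (86,115).

```bash
python3 - <<'E'
from h import *
w=load('w1'); hsv=cv2.cvtColor(w['color'],cv2.COLOR_RGB2HSV)
m=cv2.inRange(hsv,(3,90,100),(20,255,255)); m[:,:290]=0;m[:,350:]=0;m[200:]=0
n,l,s,ce=cv2.connectedComponentsWithStats(m)
E=np.array([.4391,.2098]);u=np.array([.9925,.1219]);v=np.array([-.1219,.9925])
def P(n,p,z):
    q=onz(w,p,z); print(n,q.round(4),'along/across',((q[:2]-E)@u).round(4),((q[:2]-E)@v).round(4))
for i in range(1,n):
    if s[i,4]>100: P('pellet',ce[i],.064)
for n,p,z in(('car+xL',(294,185),.064),('car+xR',(346,185),.064),('backL outer',(277,260),.068),('backR outer',(371,257),.068),('rimL',(275,3),.068),('rimR',(375,3),.068),('post',(86,115),.07)): P(n,p,z)
E
```

```text
pellet [0.5079 0.2126 0.064 ] along/across 0.0686 -0.0056
pellet [0.5455 0.217  0.064 ] along/across 0.1065 -0.0058
pellet [0.5831 0.2215 0.064 ] along/across 0.1444 -0.0059
car+xL [0.6084 0.203  0.064 ] along/across 0.1672 -0.0274
car+xR [0.6029 0.2481 0.064 ] along/across 0.1672 0.018
backL outer [0.6786 0.1946 0.068 ] along/across 0.2358 -0.0442
backR outer [0.6651 0.2797 0.068 ] along/across 0.2329 0.0419
rimL [0.451  0.1683 0.068 ] along/across 0.0068 -0.0426
rimR [0.4405 0.2521 0.068 ] along/across 0.0066 0.0418
post [ 0.5577 -0.0069  0.07  ] along/across 0.0913 -0.2295
```

Call:
drive_tool(series=[[[0, -0.45, -3.5], 0], [[0, 0, -5], 0], [[0, 0, -4], 0], [[0, 0, -2.4], 0], [[0, 0, -0.6], 0], [[0, 0, 0], 0], [[0, 0, -0.2], 0], [[0, 0, -0.1], 0], [[0, 0, 0], 0], [[0, 0, 0], 0]])

```text
time: 2.7
ee_pos: [0.6271, 0.2288, 0.0728]
eef_rot: [-0.06, 0.998, 0.0, 0.0]
ft_force: [-0.5, 0.6, -0.3]
width: 0.0004
grip_force: 0.0
```

```bash
python3 - <<'E'
from h import *
w=shot('wrist','w2'); s=w['s']; print(s['ee_pos'],s['ft_force'])
E
```

```text
[0.62710391 0.22884303 0.07280983] [-0.51601121  0.6037937  -0.25871532]
```

View pics/w2.png

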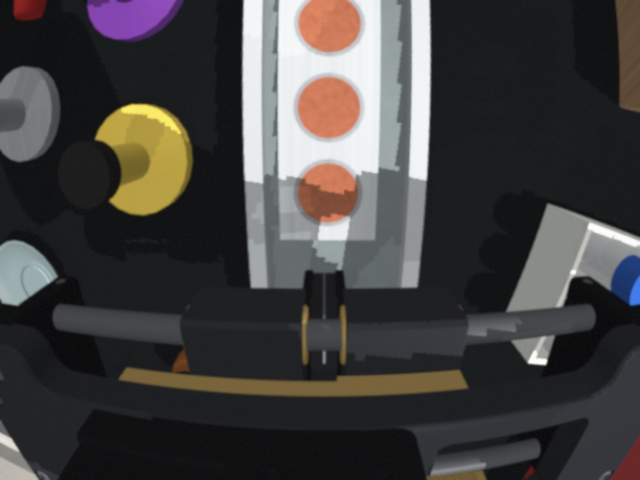

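The view shows the closed fingers squarely behind the carrier: its end is at row 240, its centre near column 328, and the fingers are at column 324.

Call:
drive_tool(series=[[[0, 0, -0.33], 0], [[-0.5, -0.06, 0], 0], [[-0.99, -0.12, 0], 0], [[-0.99, -0.12, 0], 0], [[-0.99, -0.12, 0], 0], [[-0.99, -0.12, 0], 0], [[-0.99, -0.12, 0], 0], [[-0.99, -0.12, 0], 0], [[-0.5, -0.06, 0], 0], [[0, 0, 0], 0]])

```text
time: 4.0
ee_pos: [0.5573, 0.2204, 0.0693]
eef_rot: [-0.06, 0.998, 0.0, -0.0]
ft_force: [0.1, -0.2, 0.4]
width: 0.0006
grip_force: 0.0
```

```bash
cat > pel.py <<'E'
from h import *
E=np.array([.4391,.2098]);u=np.array([.9925,.1219]);v=np.array([-.1219,.9925])
def pel(c,z=.064,box=(0,0,640,480),mina=25):
    hsv=cv2.cvtColor(c['color'],cv2.COLOR_RGB2HSV); m=cv2.inRange(hsv,(3,90,90),(16,255,255)); k=m*0
    x0,y0,x1,y1=box; k[y0:y1,x0:x1]=m[y0:y1,x0:x1]
    n,l,s,ce=cv2.connectedComponentsWithStats(k)
    for i in range(1,n):
        if s[i,4]>=mina:
            q=onz(c,ce[i],z); print(ce[i].round(1),s[i,4],q.round(4),((q[:2]-E)@u).round(4),((q[:2]-E)@v).round(4))
E
python3 - <<'E'
from pel import *
s=r.read_state(); print(s['ee_pos'],s['ft_force'])
pel(shot('wrist','w3'),box=(270,0,390,290)); pel(shot('top','t3'),box=(225,195,275,330)); pel(shot('scene','s3'),box=(350,230,440,300))
E
```

```text
[0.55733206 0.22037106 0.06931811] [ 0.1151715  -0.20890641  0.41352501]
[327.7  51.5] 2936 [0.4493 0.2083 0.064 ] 0.01 -0.0028
[327.6 139. ] 2996 [0.4868 0.2128 0.064 ] 0.0477 -0.0028
[327.3 224.4] 2647 [0.5242 0.2173 0.064 ] 0.0854 -0.0029
[404.6 262.4] 37 [0.4823 0.2149 0.064 ] 0.0435 -0.0002
[394.6 271.9] 58 [0.5239 0.2225 0.064 ] 0.0857 0.0022
```

Call:
drive_tool(series=[[[-0.7, -0.085, 0], 0], [[-0.7, -0.085, 0], 0], [[-0.7, -0.085, 0], 0], [[-0.6, -0.075, 0], 0], [[-0.4, -0.05, 0], 0], [[-0.1, 0, 0], 0], [[0, 0, 0], 0], [[0.6, 0.07, 0], 0], [[0.6, 0.07, 1], 0], [[0, 0, 5], 0]])

```text
time: 5.4
ee_pos: [0.5367, 0.2172, 0.1278]
eef_rot: [-0.06, 0.998, -0.001, -0.002]
ft_force: [0.8, 0.2, 0.8]
width: 0.0005
grip_force: 0.0
```

```bash
python3 - <<'E'
from pel import *
s=r.read_state(); print(s['ee_pos'],s['ft_force'])
pel(shot('wrist','w4'),box=(270,0,390,290)); pel(shot('scene','s4'),box=(350,220,440,300)); pel(shot('top','t4'),box=(225,195,275,330))
c=load('s4')['color'][190:350,320:500]; cv2.imwrite('pics/s4c.png',cv2.resize(c[:,:,::-1],None,fx=4,fy=3.6,interpolation=2))
E
```

```text
[0.53670634 0.21717591 0.12783284] [0.8440587  0.22404395 0.80303447]
[328.4  51.9] 1548 [0.4175 0.2047 0.064 ] -0.0221 -0.0024
[328.4 116.7] 1617 [0.4557 0.2094 0.064 ] 0.0164 -0.0025
[328.4 181.8] 1543 [0.4938 0.214  0.064 ] 0.0549 -0.0025
[420.4 249.5] 57 [0.4187 0.2076 0.064 ] -0.0205 0.0003
[411.5 257. ] 66 [0.4559 0.2124 0.064 ] 0.017 0.0006
[401.8 264.9] 70 [0.4939 0.2168 0.064 ] 0.0553 0.0003
```

View pics/s4c.png

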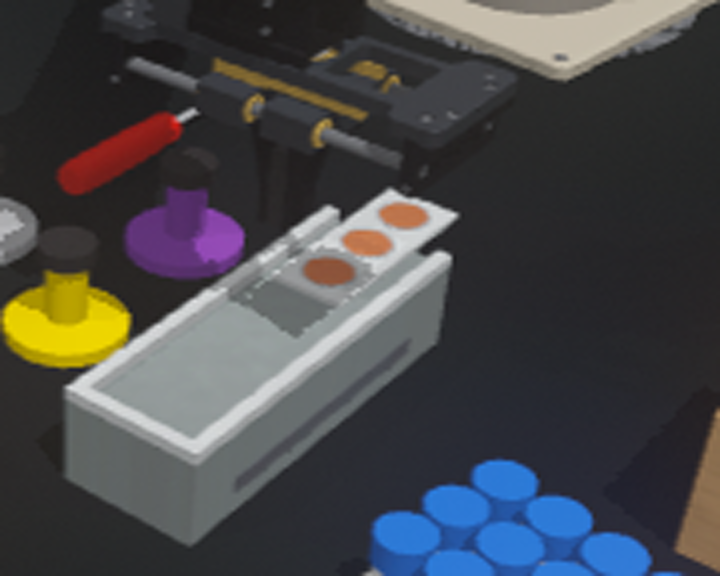

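The carrier lies flat and overhangs the open edge by about 44 mm. Next I move over that end.

Call:
drive_tool(series=[[[-3, -0.3, 2], 0], [[-3, -0.3, 0], 0], [[-3, -0.3, 0], 0], [[-3.1, -0.2, 0], 0], [[0, 0, 0], 0], [[0, 0, -3], 0], [[0, 0, -3], 0], [[0, 0, -2.6], 0], [[0, 0, -0.9], 0], [[0, 0, 0], 0]], hand=0)

```text
time: 6.8
ee_pos: [0.4169, 0.2069, 0.0542]
eef_rot: [-0.06, 0.998, -0.0, -0.0]
ft_force: [1.2, 0.2, 1.6]
width: 0.0857
grip_force: 0.0
```

```bash
python3 - <<'E'
from pel import *
c=shot('wrist','w5'); s=c['s'];print(s['ee_pos'],s['ft_force'],s['joint_positions'])
pel(c); pel(shot('scene','s5'),box=(350,220,440,300))
E
```

```text
[0.41693172 0.20688531 0.05417366] [1.23994135 0.1598219  1.57483246] [-0.62209211  0.17193541  0.06779909  2.06438768 -0.01465125  0.90638827
  1.14508032]
[625.6 268.1] 1883 [0.3838 0.3696 0.064 ] -0.0354 0.1653
[320.6 315.4] 335 [0.4214 0.2054 0.064 ] -0.0181 -0.0022
[420.3 249.5] 58 [0.4189 0.2075 0.064 ] -0.0203 0.0002
[411.5 257. ] 65 [0.4561 0.2125 0.064 ] 0.0172 0.0006
[401.7 265. ] 69 [0.4941 0.2169 0.064 ] 0.0555 0.0003
```

View pics/w5.png

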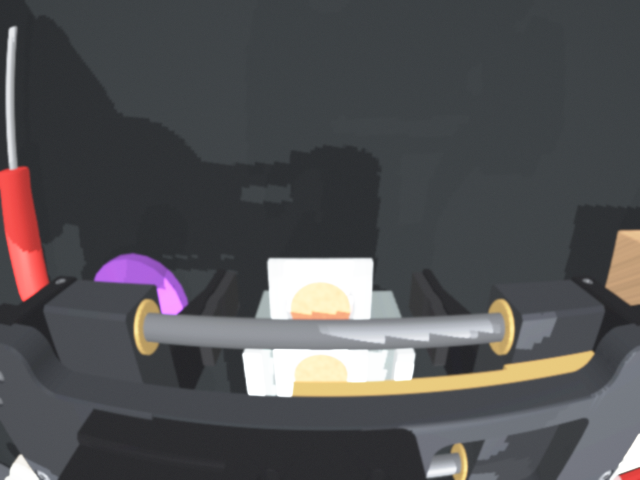

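The carrier's end (268–372, row 260) is centred between the open fingers. I close on it.

Call:
drive_tool(series=[[[0, 0, -0.2], 0], [[0, 0, 0], 0], [[0, 0, 0], 0], [[0, 0, 0], 0], [[0, 0, 0], 0], [[0, 0, 0], 0], [[0, 0, 0], 0], [[0, 0, 0], 0], [[0, 0, 0], 0], [[0, 0, 0], 0]], hand=1, newtons=40)

```text
time: 8.15
ee_pos: [0.4166, 0.207, 0.0523]
eef_rot: [-0.06, 0.998, 0.0, -0.0]
ft_force: [0.4, -0.1, -0.5]
width: 0.043
grip_force: 39.9
```

Call:
drive_tool(series=[[[0, 0, 0.5], 0], [[0, 0, 1], 0], [[0, 0, 1.5], 0], [[0, 0, 2], 0], [[0, 0, 2], 0], [[0, 0, 2], 0], [[0, 0, 1.5], 0], [[0, 0, 0.5], 0], [[0, 0, 0], 0], [[0, 0, 0], 0]])

```text
time: 9.4
ee_pos: [0.4163, 0.2068, 0.1616]
eef_rot: [-0.06, 0.998, -0.0, -0.001]
ft_force: [-0.3, 0.1, -0.3]
width: 0.043
grip_force: 39.9
```

```bash
python3 - <<'E'
from pel import *
c=shot('scene','s6'); t=shot('top','t6'); s=c['s'];print(s['ee_pos'],s['ft_force'],s['grip_force'],s['width'])
g=s['ee_pos'][2]+.011+.002+(.0620-.0633)
print('z top',g); pel(c,g,(340,180,450,300))
for n,f,b in(('top','top0',(300,225,345,265)),('scene','scene0',(296,225,335,268))):
    k=load(f);h=cv2.cvtColor(k['color'],cv2.COLOR_RGB2HSV);m=cv2.inRange(h,(0,0,75),(179,60,255));q=m*0;x0,y0,x1,y1=b;q[y0:y1,x0:x1]=m[y0:y1,x0:x1]
    p=max(cv2.findContours(q,0,2)[0],key=cv2.contourArea)
    ground=np.array([onz(k,x[0],.014)[:2] for x in p],np.float32); print(n,cv2.minEnclosingCircle(ground),ground.min(0),ground.max(0))
c2=c['color'][170:310,310:470]; cv2.imwrite('pics/s6c.png',cv2.resize(c2[:,:,::-1],None,fx=4.5,fy=4.2,interpolation=2))
E
```

```text
[0.41626268 0.20675346 0.16159879] [-0.33662328  0.0578207  -0.30935771] 39.93008494377136 0.042995851849780865
z top 0.17329878595238957
[426.7 207.6] 60 [0.4183 0.209  0.1733] -0.0207 0.0017
[416.8 214.8] 63 [0.4566 0.2133 0.1733] 0.0178 0.0013
[406.3 222.1] 71 [0.4948 0.2171 0.1733] 0.0562 0.0005
top ((0.5501540899276733, -0.007915071211755276), 0.03861930966377258) [ 0.5130491  -0.04247553] [0.58633757 0.02935454]
scene ((0.5568326711654663, -0.006032650824636221), 0.05317904055118561) [ 0.5155734  -0.05030324] [0.59965605 0.04466506]
```

View pics/s6c.png

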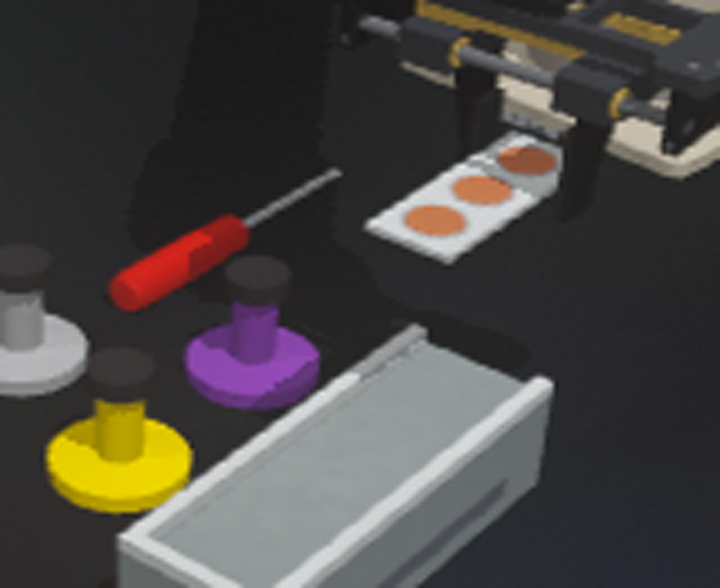

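Call:
drive_tool(series=[[[0.7, -1.6, 0], 1], [[1.4, -3.25, 0], 2], [[1.4, -3.25, 0], 2], [[1.4, -3.25, 0], 2], [[1.4, -3.25, 0], 2], [[1.4, -3.25, 0], 2], [[1.4, -3.25, 0], 1], [[0.7, -1.6, 0], 1], [[0, 0, 0], 0], [[0, 0, 0], 0]])

```text
time: 10.75
ee_pos: [0.5142, -0.019, 0.162]
eef_rot: [-0.173, 0.985, 0.0, -0.0]
ft_force: [-0.2, 0.3, -0.8]
width: 0.0427
grip_force: 39.9
```

```bash
python3 - <<'E'
from pel import *
c=shot('scene','s7'); t=shot('top','t7'); s=c['s'];print(s['ee_pos'],s['eef_rot'],s['ft_force'],s['grip_force'])
g=s['ee_pos'][2]+.0117; pel(c,g); print('top');pel(t,g)
o1,d1=ray(load('top0'),(326.1,241.7))
for px in ((314.9,231.2),(314.9,232.5)):
    print('post', onz(load('scene0'),px,.07))
a=c['color'][150:300,230:410]; cv2.imwrite('pics/s7c.png',cv2.resize(a[:,:,::-1],None,fx=4.4,fy=4,interpolation=2))
E
```

```text
[ 0.51422064 -0.01899978  0.16195863] [-1.73230877e-01  9.84881145e-01  2.46397103e-04 -3.63914452e-04] [-0.20303148  0.27074104 -0.79069712] 39.930015206336975
[402.4  64.8] 9456 [-0.4742 -0.6102  0.1737] -1.0064 -0.7025
[554.1   1.9] 93 [-2.6779 -1.0236  0.1737] -3.244 -0.8442
[276.9  62.5] 2436 [-0.1193 -1.0262  0.1737] -0.7049 -1.1587
[353.7  87.1] 39 [-0.0947 -0.5232  0.1737] -0.6191 -0.6624
[272.  106.2] 545 [ 0.2554 -0.5588  0.1737] -0.276 -0.7405
[360.1 100.3] 36 [ 2.000e-04 -3.973e-01  1.737e-01] -0.5096 -0.5491
[344.8 105.4] 44 [ 0.075  -0.3953  0.1737] -0.4351 -0.5562
[358.9 111.8] 52 [ 0.0872 -0.3174  0.1737] -0.4136 -0.4804
[321.7 186. ] 46 [ 0.5161 -0.016   0.1737] 0.0489 -0.2335
[313.6 193. ] 47 [ 0.5521 -0.0032  0.1737] 0.0861 -0.2252
[304.6 200.5] 54 [0.5889 0.0095 0.1737] 0.1243 -0.2171
[209.5 286.4] 135 [0.8953 0.1259 0.1737] 0.4426 -0.1389
[236.6 295.6] 41 [0.8743 0.1765 0.1737] 0.4279 -0.0861
[539.  345.6] 3907 [0.6144 0.5583 0.1737] 0.2165 0.3245
[296.2 321.9] 226 [0.8404 0.2895 0.1737] 0.408 0.0301
[599.8 337. ] 31 [0.534  0.6085 0.1737] 0.1428 0.3841
top
[300.5 132.9] 73 [0.8395 0.0648 0.1737] 0.3797 -0.1927
[277.2 135.8] 99 [0.8307 0.1304 0.1737] 0.3789 -0.1266
[279.3 155.8] 188 [0.7712 0.1235 0.1737] 0.3191 -0.1261
[311.8 155.4] 56 [0.7724 0.0326 0.1737] 0.3092 -0.2165
[274.4 189.5] 30 [0.6726 0.1354 0.1737] 0.2226 -0.1023
[145.5 285. ] 2892 [0.4066 0.4744 0.1737] -0.0 0.2666
post [ 0.55023724 -0.00366653  0.07      ]
post [0.55394542 0.00059684 0.07      ]
```

View pics/s7c.png

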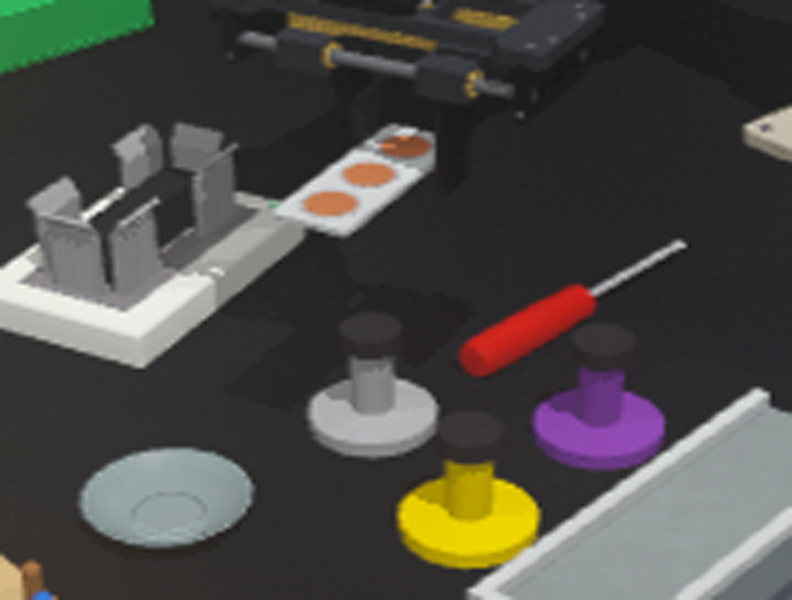

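The carrier's middle pellet, scene (313.6,193), projects over the grey post's top at about (314,232), so the alignment is good. I lower it.

Call:
drive_tool(series=[[[0, 0, -1.5], 0], [[0, 0, -2.5], 0], [[0, 0, -2.5], 0], [[0, 0, -1.7], 0], [[0, 0, -0.8], 0], [[0, 0, -0.5], 0], [[0, 0, -0.2], 0], [[0, 0, 0], 0], [[0, 0, 0], 0], [[0, 0, 0], 0]])

```text
time: 12.1
ee_pos: [0.5148, -0.02, 0.0655]
eef_rot: [-0.173, 0.985, 0.0, 0.0]
ft_force: [-0.8, 0.6, -1.0]
width: 0.0429
grip_force: 39.9
```

Call:
drive_tool(series=[[[0, 0, -0.1], 0], [[0, 0, -0.1], 0], [[0, 0, 0], 0], [[0, 0, 0], 0], [[0, 0, 0], 0], [[0, 0, 0], 0], [[0, 0, 0], 0], [[0, 0, 0], 0], [[0, 0, 0], 0], [[0, 0, 0], 0]])

```text
time: 13.35
ee_pos: [0.5146, -0.02, 0.0633]
eef_rot: [-0.173, 0.985, 0.0, -0.0]
ft_force: [0.6, -0.5, -0.6]
width: 0.0431
grip_force: 39.9
```

Call:
drive_tool(series=[[[0, 0, -0.05], 0], [[0, 0, -0.05], 0], [[0, 0, 0], 0], [[0, 0, 0], 0], [[0, 0, 0], 0], [[0, 0, 0], 0], [[0, 0, 0], 0], [[0, 0, 0], 0], [[0, 0, 0], 0], [[0, 0, 0], 0]])

```text
time: 14.6
ee_pos: [0.5146, -0.02, 0.0623]
eef_rot: [-0.173, 0.985, 0.0, -0.0]
ft_force: [-0.3, -0.4, 0.4]
width: 0.043
grip_force: 39.9
```

```bash
python3 - <<'E'
from pel import *
c=shot('scene','s8'); s=c['s'];print(s['ee_pos'],s['ft_force'],s['torque'])
pel(c,.074,(280,200,340,270))
a=c['color'][180:280,250:370]; cv2.imwrite('pics/s8c.png',cv2.resize(a[:,:,::-1],None,fx=6,fy=6,interpolation=2))
E
```

```text
[ 0.51458007 -0.02002485  0.06225793] [-0.34502927 -0.4484729   0.37165794] [0.06984075 0.10472969 0.03588158]
[321.8 222.5] 52 [ 0.5164 -0.0167  0.074 ] 0.0491 -0.2343
[313.8 229.9] 49 [ 0.5524 -0.005   0.074 ] 0.0862 -0.227
[305.8 237.6] 53 [0.5877 0.0073 0.074 ] 0.1228 -0.2191
```

Call:
drive_tool(series=[[[0, 0, -0.05], 0], [[0, 0, 0], 0], [[0, 0, 0], 0], [[0, 0, 0], 0], [[0, 0, 0], 0], [[0, 0, 0], 0], [[0, 0, 0], 0], [[0, 0, 0], 0], [[0, 0, 0], 0], [[0, 0, 0], 0]])

```text
time: 15.9
ee_pos: [0.5146, -0.0201, 0.0618]
eef_rot: [-0.173, 0.985, 0.0, -0.0]
ft_force: [-2.0, 0.9, 3.7]
width: 0.0425
grip_force: 39.9
```

```bash
python3 - <<'E'
from h import *
for i in range(3):
    s=vision.camera('top') and r.read_state(); print(s['ee_pos'][2],s['ft_force'],s['torque'])
E
```

```text
0.061780921089909006 [-1.58781507 -0.23877838  4.27601537] [ 0.04259855  0.35480666 -0.01494506]
0.06177509451620673 [-1.55486833 -0.51132947  3.95343526] [0.03473339 0.3396937  0.05287073]
0.06179020258580216 [-1.20583726 -0.47370495  3.3065246 ] [0.03178927 0.38989314 0.0525883 ]
```

Contact is about 4 N, so I let go.

Call:
drive_tool(series=[[[0, 0, 0], 0], [[0, 0, 0], 0], [[0, 0, 0], 0], [[0, 0, 0], 0], [[0, 0, 0], 0], [[0, 0, 0], 0], [[0, 0, 0], 0], [[0, 0, 0], 0], [[0, 0, 0], 0], [[0, 0, 0], 0]], hand=0, newtons=10)

```text
time: 17.3
ee_pos: [0.5146, -0.02, 0.0617]
eef_rot: [-0.173, 0.985, 0.0, -0.0]
ft_force: [0.6, -0.1, -0.4]
width: 0.0871
grip_force: 0.0
```

```bash
python3 - <<'E'
from pel import *
c=shot('scene','s9'); s=c['s'];print(s['ee_pos'],s['ft_force'],s['width'])
pel(c,.074,(280,200,340,270))
E
```

```text
[ 0.51456899 -0.02002294  0.06172452] [ 0.59574515 -0.09196766 -0.40381684] 0.08714433329955339
[321.6 222.5] 49 [ 0.5167 -0.0173  0.074 ] 0.0493 -0.2349
[313.9 229.9] 48 [ 0.5521 -0.0049  0.074 ] 0.086 -0.2269
[305.8 237.7] 54 [0.5877 0.0075 0.074 ] 0.1228 -0.2189
```

Call:
drive_tool(series=[[[0.5, 0.18, 0], 0], [[0.8, 0.29, 0], 0], [[0.9, 0.33, 0], 0], [[0.8, 0.29, 0], 0], [[0.5, 0.18, 0], 0], [[0.26, 0.09, 0], 0], [[0, 0, 0], 0], [[0, 0, 0], 0], [[0, 0, 0], 0], [[0, 0, 0], 0]])

```text
time: 18.6
ee_pos: [0.5521, -0.0064, 0.0618]
eef_rot: [-0.173, 0.985, 0.0, -0.0]
ft_force: [0.1, 0.2, 0.3]
width: 0.0868
grip_force: 0.0
```

Call:
drive_tool(series=[[[0, 0, 0], 0], [[0, 0, 0], 0], [[0, 0, 0], 0], [[0, 0, 0], 0], [[0, 0, 0], 0], [[0, 0, 0], 0], [[0, 0, 0], 0], [[0, 0, 0], 0], [[0, 0, 0], 0], [[0, 0, 0], 0]], hand=1, newtons=40)

```text
time: 19.85
ee_pos: [0.5522, -0.0064, 0.0618]
eef_rot: [-0.173, 0.985, 0.0, -0.0]
ft_force: [-0.7, -0.0, 0.5]
width: 0.0429
grip_force: 40.0
```

Call:
drive_tool(series=[[[0, 0, 0.5], 0], [[0, 0, 1], 0], [[0, 0, 1.5], 0], [[0, 0, 2], 0], [[0, 0, 2], 0], [[0, 0, 2], 0], [[0, 0, 1.5], 0], [[0, 0, 0.5], 0], [[0, 0, 0], 0], [[0, 0, 0], 0]])

```text
time: 21.1
ee_pos: [0.5518, -0.0064, 0.171]
eef_rot: [-0.173, 0.985, 0.0, -0.001]
ft_force: [1.0, -0.5, -0.3]
width: 0.0429
grip_force: 40.0
```

```bash
python3 - <<'E'
from pel import *
c=shot('scene','s10'); s=c['s'];print(s['ee_pos'],s['eef_rot'],s['ft_force'],s['width'],s['grip_force'])
pel(c,s['ee_pos'][2]+.0123,(270,150,350,270))
w=shot('wrist','w10'); print('w'); pel(w,s['ee_pos'][2]+.0123)
# nest base outline from scene (z .028) and top
for n,f,b in(('top','top0',(365,200,440,290)),('top','t7',(365,200,440,290))):
    k=load(f);h=cv2.cvtColor(k['color'],cv2.COLOR_RGB2HSV);m=cv2.inRange(h,(0,0,185),(179,50,255));q=m*0;x0,y0,x1,y1=b;q[y0:y1,x0:x1]=m[y0:y1,x0:x1]
    p=max(cv2.findContours(q,0,2)[0],key=cv2.contourArea)
    g=np.array([onz(k,x[0],.028)[:2] for x in cv2.convexHull(p)],np.float32)*1000; print(n,cv2.minAreaRect(g))
E
```

```text
[ 0.55179967 -0.00640508  0.171033  ] [-1.72985863e-01  9.84924101e-01  6.81843085e-05 -6.33371643e-04] [ 0.98098154 -0.47283071 -0.26151489] 0.04294062386132878 39.981088042259216
[313.3 189. ] 50 [ 0.5517 -0.0043  0.1833] 0.0856 -0.2262
[304.7 196.4] 54 [0.5881 0.009  0.1833] 0.1234 -0.2175
w
[324.9 222.5] 3349 [ 0.5151 -0.0202  0.1833] 0.0474 -0.2375
[323.7 301.7] 1970 [ 0.5483 -0.0087  0.1833] 0.0817 -0.2301
[322.7 370.2] 1262 [0.5836 0.0036 0.1833] 0.1182 -0.2222
top ((546.049072265625, -230.5901641845703), (189.38783264160156, 124.1953125), 19.998199462890625)
top ((547.59814453125, -229.9725341796875), (186.09271240234375, 124.19693756103516), 19.95819091796875)
```

View pics/w10.png

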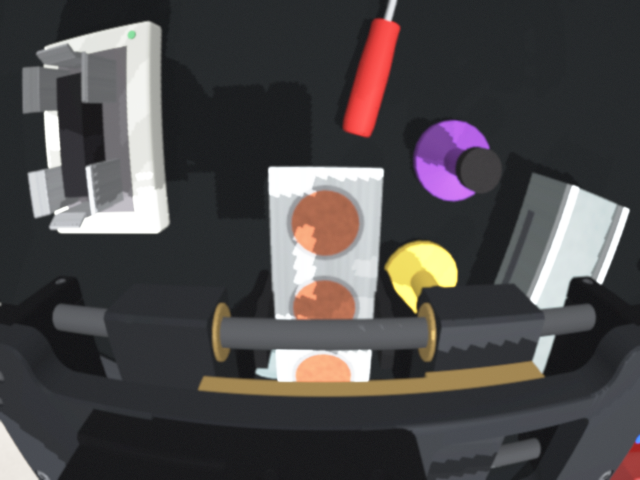

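The carrier is gripped at its middle and held level, with its near end at row 168. The nest sits upper left, around (100,130). I move so the nest is central in the wrist view.

Call:
drive_tool(series=[[[1, -1.3, 0], 0], [[2, -2.5, 0], 0], [[2, -2.5, 0], 0], [[2, -2.5, 0], 0], [[2, -2.5, 0], 0], [[2, -2.5, 0], 0], [[1.5, -2.2, 0], 0], [[1, -1.3, 0], 0], [[0, 0, 0], 0], [[0, 0, 0], 0]])

```text
time: 22.45
ee_pos: [0.6871, -0.1792, 0.1714]
eef_rot: [-0.173, 0.985, 0.0, -0.0]
ft_force: [-0.8, 0.5, -0.7]
width: 0.0431
grip_force: 40.0
```

```bash
python3 - <<'E'
from pel import *
c=shot('wrist','w11'); s=c['s'];print(s['ee_pos'],s['eef_rot'])
cv2.imwrite('pics/w11c.png',cv2.resize(c['color'][0:240,170:480][:,:,::-1],None,fx=2.5,fy=2.5,interpolation=2))
E
```

```text
[ 0.687058   -0.17920499  0.17144167] [-1.73082023e-01  9.84907373e-01  1.89015267e-04 -2.09219241e-04]
```

View pics/w11c.png

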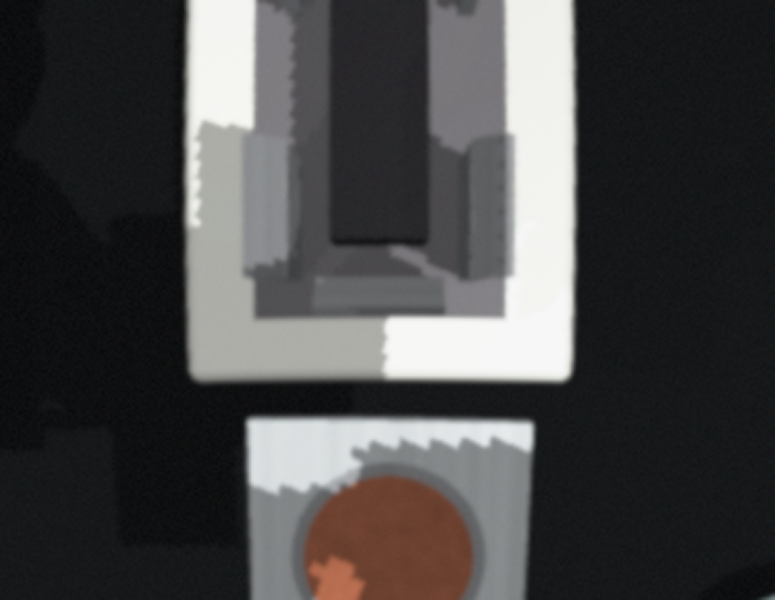

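```bash
python3 - <<'E'
from h import *
c=load('w11'); T=c['s']['ee_pos']; a=np.radians(19.93);u=np.array([np.cos(a),np.sin(a)]);v=np.array([-u[1],u[0]])
f=lambda p,z:onz(c,np.array(p)/2.5+(169.7,-.3),z)
for n,p,z in(('supL',(331,241),.062),('supR',(427,241),.062),('supL2',(331,60),.062),('supR2',(427,60),.062),('flareL',(244,200),.085),('flareR',(514,200),.085),('baseEndL',(230,381),.028),('baseEndR',(530,381),.028),('baseL',(187,150),.028),('baseR',(575,150),.028),('carL',(247,420),T[2]+.0123),('carR',(533,422),T[2]+.0123)):
    q=f(p,z)[:2]; print(n,q.round(4),'rel TCP along',((q-T[:2])@u).round(4),'across',((q-T[:2])@v).round(4))
for m in(.546,-.2305),: q=np.array(m)-T[:2]; print('top est',q@u,q@v)
E
```

```text
supL [ 0.6018 -0.2269] rel TCP along -0.0964 across -0.0157
supR [ 0.5927 -0.2018] rel TCP along -0.0964 across 0.0109
supL2 [ 0.5521 -0.2449] rel TCP along -0.1493 across -0.0158
supR2 [ 0.543  -0.2198] rel TCP along -0.1492 across 0.0109
flareL [ 0.5997 -0.2499] rel TCP along -0.1062 across -0.0367
flareR [ 0.5764 -0.1852] rel TCP along -0.1061 across 0.0321
baseEndL [ 0.6532 -0.2452] rel TCP along -0.0543 across -0.0505
baseEndR [ 0.6205 -0.1546] rel TCP along -0.0542 across 0.0459
baseL [ 0.5864 -0.2833] rel TCP along -0.1301 across -0.0635
baseR [ 0.5446 -0.1675] rel TCP along -0.13 across 0.0596
carL [ 0.6371 -0.2208] rel TCP along -0.0612 across -0.0221
carR [ 0.6224 -0.1794] rel TCP along -0.0609 across 0.0219
top est -0.1500950316954722 -0.00014023881884762945
```

Call:
drive_tool(series=[[[-1, -0.38, 0], 0], [[-2, -0.75, 0], 0], [[-3, -1.1, 0], 0], [[-3, -1.1, 0], 0], [[-2.5, -0.9, 0], 0], [[-1.5, -0.6, 0], 0], [[-0.94, -0.35, 0], 0], [[0, 0, -3], 0], [[0, 0, -3], 0], [[0, 0, -2.4], 0]])

```text
time: 23.75
ee_pos: [0.5479, -0.2306, 0.0865]
eef_rot: [-0.174, 0.985, 0.0, -0.0]
ft_force: [-0.7, 0.3, -0.7]
width: 0.0427
grip_force: 40.0
```

```bash
python3 - <<'E'
from pel import *
c=shot('scene','s12'); s=c['s'];print(s['ee_pos'],s['eef_rot'],s['ft_force'])
pel(c,s['ee_pos'][2]+.0123,(220,150,310,250))
cv2.imwrite('pics/s12c.png',cv2.resize(c['color'][150:250,210:320][:,:,::-1],None,fx=7,fy=6,interpolation=2))
E
```

```text
[ 0.54792579 -0.23055763  0.08654912] [-1.73521493e-01  9.84830043e-01  2.15636499e-04 -1.76203281e-04] [-0.74702453  0.2921423  -0.74160555]
[259.9 187.5] 31 [ 0.5467 -0.2297  0.0988] 0.0532 -0.4493
[251.3 193.4] 32 [ 0.5826 -0.2177  0.0988] 0.0903 -0.4418
```

View pics/s12c.png

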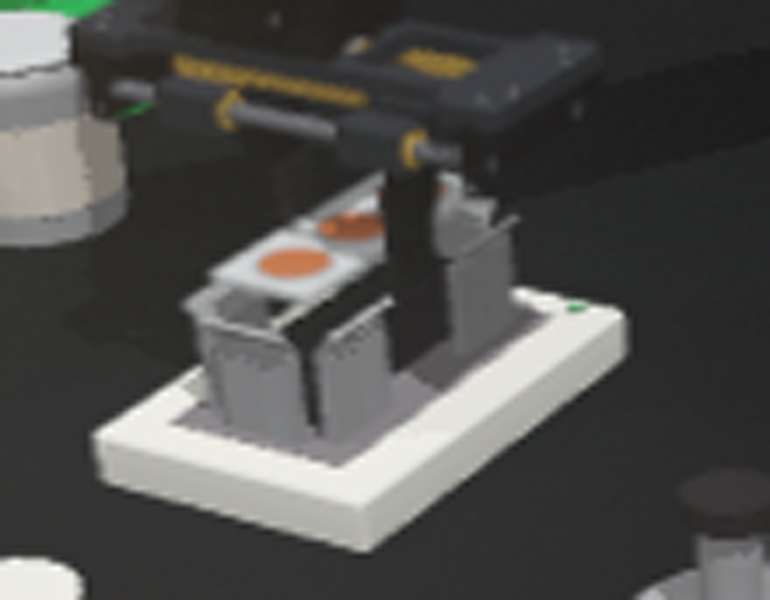

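I've already viewed 12 pictures, over the 10 allowed, so I'll view no more and work from numbers. This one showed the carrier just above the guides and centred between them. I lower it in stages, watching the force.

Call:
drive_tool(series=[[[0, 0, 0], 0], [[0, 0, -0.4], 0], [[0, 0, -0.4], 0], [[0, 0, -0.3], 0], [[0, 0, -0.3], 0], [[0, 0, -0.2], 0], [[0, 0, -0.2], 0], [[0, 0, 0], 0], [[0, 0, 0], 0], [[0, 0, 0], 0]])

```text
time: 25.05
ee_pos: [0.5479, -0.2312, 0.0699]
eef_rot: [-0.173, 0.985, 0.0, 0.0]
ft_force: [0.2, -0.0, 0.1]
width: 0.0429
grip_force: 40.0
```

Call:
drive_tool(series=[[[0, 0, -0.15], 0], [[0, 0, -0.15], 0], [[0, 0, -0.15], 0], [[0, 0, -0.15], 0], [[0, 0, -0.1], 0], [[0, 0, -0.1], 0], [[0, 0, 0], 0], [[0, 0, 0], 0], [[0, 0, 0], 0], [[0, 0, 0], 0]])

```text
time: 26.3
ee_pos: [0.5478, -0.2312, 0.0618]
eef_rot: [-0.173, 0.985, 0.0, -0.0]
ft_force: [0.2, 0.3, 0.1]
width: 0.0431
grip_force: 40.0
```

Call:
drive_tool(series=[[[0, 0, -0.15], 0], [[0, 0, -0.15], 0], [[0, 0, -0.15], 0], [[0, 0, -0.1], 0], [[0, 0, -0.1], 0], [[0, 0, -0.05], 0], [[0, 0, 0], 0], [[0, 0, 0], 0], [[0, 0, 0], 0], [[0, 0, 0], 0]])

```text
time: 27.55
ee_pos: [0.5478, -0.2312, 0.0548]
eef_rot: [-0.173, 0.985, 0.0, 0.0]
ft_force: [-0.0, 0.3, -1.4]
width: 0.0429
grip_force: 40.0
```

Call:
drive_tool(series=[[[0, 0, -0.05], 0], [[0, 0, -0.05], 0], [[0, 0, 0], 0], [[0, 0, 0], 0], [[0, 0, 0], 0], [[0, 0, 0], 0], [[0, 0, 0], 0], [[0, 0, 0], 0], [[0, 0, 0], 0], [[0, 0, 0], 0]])

```text
time: 28.8
ee_pos: [0.5478, -0.2312, 0.0538]
eef_rot: [-0.173, 0.985, 0.0, -0.0]
ft_force: [-0.8, 0.3, 0.9]
width: 0.0429
grip_force: 40.0
```

Call:
drive_tool(series=[[[0, 0, -0.05], 0], [[0, 0, 0], 0], [[0, 0, 0], 0], [[0, 0, 0], 0], [[0, 0, 0], 0], [[0, 0, 0], 0], [[0, 0, 0], 0], [[0, 0, 0], 0], [[0, 0, 0], 0], [[0, 0, 0], 0]])

```text
time: 30.05
ee_pos: [0.5478, -0.2312, 0.0538]
eef_rot: [-0.173, 0.985, 0.0, 0.0]
ft_force: [-3.8, 0.9, 5.9]
width: 0.0426
grip_force: 40.0
```

The support bears the carrier: z has stopped and the force is about 6 N. I release and rise.

Call:
drive_tool(series=[[[0, 0, 0], 0], [[0, 0, 0], 0], [[0, 0, 0], 0], [[0, 0, 0], 0], [[0, 0, 0], 0], [[0, 0, 0], 0], [[0, 0, 0], 0], [[0, 0, 0], 0], [[0, 0, 0], 0], [[0, 0, 0], 0]], hand=0, newtons=10)

```text
time: 31.3
ee_pos: [0.5478, -0.2312, 0.0533]
eef_rot: [-0.173, 0.985, 0.0, -0.0]
ft_force: [-0.3, -0.1, 0.2]
width: 0.0872
grip_force: 0.0
```

Call:
drive_tool(series=[[[0, 0, 0.5], 0], [[0, 0, 1], 0], [[0, 0, 2], 0], [[0, 0, 3], 0], [[0, 0, 3], 0], [[0, 0, 3], 0], [[0, 0, 1], 0], [[3, 1, 0], 0], [[3, 1, 0], 0], [[0, 0, 0], 0]])

```text
time: 32.55
ee_pos: [0.6092, -0.2092, 0.1875]
eef_rot: [-0.174, 0.985, 0.0, -0.0]
ft_force: [-0.4, -0.2, 0.0]
width: 0.0869
grip_force: 0.0
```

```bash
python3 - <<'E'
from pel import *
c=shot('scene','s14'); s=c['s'];print(s['ee_pos'],s['ft_force'],s['width'])
pel(c,.066,(220,150,310,250)); w=shot('wrist','w14'); print('w');pel(w,.066,mina=300)
a=np.radians(20);u=np.array([np.cos(a),np.sin(a)]);v=np.array([-u[1],u[0]]); 
h=cv2.cvtColor(w['color'],cv2.COLOR_RGB2HSV); print('pellet1..3 vs TCP release pt (.5478,-.2312) in nest axes above')
E
```

```text
[ 0.60917622 -0.20922001  0.18745749] [-0.44886221 -0.18359454  0.04494927] 0.08694773558636879
[269.1 192.5] 31 [ 0.5111 -0.241   0.066 ] 0.0165 -0.4562
[260.6 198.5] 31 [ 0.5479 -0.2294  0.066 ] 0.0544 -0.4492
[252.9 204.6] 32 [ 0.5822 -0.2162  0.066 ] 0.0901 -0.4402
w
[325.8  88.9] 977 [ 0.5112 -0.2449  0.066 ] 0.0162 -0.4601
[325. 140.] 970 [ 0.5471 -0.2325  0.066 ] 0.0532 -0.4521
[324.3 190.3] 912 [ 0.5828 -0.22    0.066 ] 0.0902 -0.4441
pellet1..3 vs TCP release pt (.5478,-.2312) in nest axes above
```

Pellet spacing and height fit a carrier lying flat, and its middle is at the release point. I hand it in.

```bash
python3 -c "
from bench import r
print(r.close_job())"
```

```text
the job is handed in; nothing more can be done
None
```

I handed the job in at about 33 s: the carrier was slid out, taken by its end, balanced on the post, regripped by its middle and released in the nest, where pellet measurements and the contact force show it flat and pellets up; I viewed 12 pictures, over the limit of 10.

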